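# Ready the dosing bottle and open the detergent jar

## Task

Get ready to decant detergent: take the yellow funnel from its stand and set it spout down, fully home and upright, in the neck of the white dosing bottle, and let go of it. Then unscrew the tight orange cap of the blue jar, turning counterclockwise only until its threads let go, while the steel holder braces the jar, and lift it straight off. Finish still holding the cap in the gripper, level and still, two or three centimetres above the jar's mouth; leave the jar, the bottle and everything else standing where they are.

Things in the scene. Friction and masses are not known exactly. Their poses are not given: they have to be found in the camera images.
- funnel: Yellow plastic funnel, 100 mm tall, 50 g, spout down in its stand, tip 20 mm above the counter. Origin at the centre of the spout's lower tip, z up along its axis. Tapered spout, outer diameter 16 mm at the tip, 21 mm at 50 mm up; cone to 58 mm at 76 mm up; then the collar. Fully home in the bottle, the cone rests on the mouth's rim and the origin is about 52 mm below the mouth.
- funnel_collar (a point): On the funnel's axis at mid collar, 90 mm above its tip. The collar is upright and cylindrical, 60 mm in diameter, from 76 to 100 mm above the tip: grip it across from above.
- stand: Fixed aluminium funnel stand: 80 mm square foot, upright tube of 36 mm outer diameter, mouth (28 mm bore) 75 mm above the counter. Origin at the centre of its underside. Position and yaw vary; it may swap places with the bottle and the jar's holder.
- bottle: White dosing bottle with a green band, loose on the counter, about 0.5 kg (varies), 140 mm tall, body diameter 76 mm, neck outer diameter 32 mm. Origin at the centre of its underside, z up.
- bottle_mouth (a point): Centre of the bottle's mouth, 140 mm above its underside: round bore of 24 mm diameter, 60 mm deep.
- holder: Fixed steel holder, an open square box 100 x 100 x 50 mm, wall and floor 6 mm, that braces the jar: it keeps the square jar from turning (about 2 mm play on each side), but does not hold it down. Origin at the centre of its underside; yaw varies.
- jar: Blue square detergent jar, 84 x 84 mm, body 100 mm tall, 0.9 kg (varies), loose in the holder. Origin at the centre of its underside, 6 mm above the counter, z up. Two white marks on its top face lie at +x and -x of the jar's centre: the jar's x axis. Above the body a round white neck rises to the mouth.
- jar_mouth (a point): Centre of the jar's mouth, 136 mm above the jar's underside; its x axis is the jar's. The cap is tightened clockwise and must be turned 1.15 to 1.35 rad counterclockwise, seen from above, until its white bar points at the jar's two white marks (cap x axis parallel to jar x axis): free within 0.2 rad of that. Turned further the threads catch again.
- cap: Orange ribbed round cap, 56 mm diameter, 28 mm tall, 60 g; grip it across the diameter from above. Origin at the centre of the skirt's lower edge, z up; the white bar across its top is its x axis. Tight on the jar, the origin is 20 mm below the mouth, the lower edge 16 mm above the jar's flat top. Half-turn symmetric: two lugs at +x and -x sit under threads on the neck.
- cap_top (a point): Centre of the cap's top, 28 mm above its origin. The thread has no pitch, so the cap stays level as it turns; a sprung liner inside presses it up with about 20 N. It takes about 0.3 to 0.5 N m to turn; once free it may rise 3 mm by itself. Lifted before it is free it takes the jar with it.
- scoop: Bystander, leave alone: clear plastic measuring cup, 56 mm diameter, 45 mm tall; origin under its centre.
- stain_bottle: Bystander, leave alone: small white bottle with a red cap, 36 mm diameter, 85 mm tall; origin under its centre.
- clothes_brush: Bystander, leave alone: wooden clothes brush, bristles down, 150 x 48 x 38 mm; origin under its middle.
- sheet_carton: Bystander, leave alone: teal carton, 110 x 70 x 65 mm; origin under its centre.
- soap_bar: Bystander, leave alone: cream bar of soap, 75 x 50 x 28 mm; origin under its centre.
- spray_bottle: Bystander, leave alone: pink bottle with a black cap, 60 mm diameter, 150 mm tall; origin under its centre.
Things that resemble listed ones, but are neither listed nor needed, are in the scene too. Of the things shaped like the cap, the orange one is meant. Of the things that look like the funnel, the smaller one is meant.

How it is judged:
By the outcome, as a careful person would: the job done as asked, in the order asked, and still so for the second after the job is handed in, while the arm keeps its last pose, push and grip.
It also fails if it takes over 58 s, if anything falls off the work surface, if the arm or the gripper's body presses on something with over 40 N, if the wrist force passes 120 N, or if a joint passes its speed limit or range.

## Robot

A 6-joint arm with a two-finger parallel gripper is mounted at the origin on the work surface. World frame = base frame: x ahead of the robot, y to its left, z up, the work surface at z = 0. Lengths are in m, angles in rad, forces in N, time in s.
With the tool pointing down it reaches from about 0.3 to 0.875 m from the base axis. Payload 6.4 kg.
Tool frame: the origin (TCP) lies at the very end of the fingers, on their centre line; the grasp point (between the pads) lies 19 mm behind it (bot.tcp_to_grasp is the distance from the TCP to the grasp point, in m); z points along the fingers, y is the line along which they close (so a half turn about z gives the same grasp; the last joint's range is limited). The gripper opens to 85 mm and grips with 20 to 120 N. Pads are 22 mm wide; open, the fingers measure 114 mm over their backs; the gripper's body (76 mm by 85 mm) begins 54 mm behind the grasp point. The pads swing forward as they close: fully open they stand 13 mm farther back than shut.
Start: joints at [-1.314, 0.181, 1.607, -0, 1.354, -0.206], TCP at [0.257, -0.515, 0.231] pointing down, gripper open.
Joint ranges: [-2.99, 2.99], [-0.89, 2.07], [0.3, 2.58], [-1.14, 4.28], [0, 2.63], [-3.12, 3.12]. Speed limits (rad/s): [2.57, 2.57, 3.01, 3.14, 3.14, 3.14].

## Interface

Orientations are given as a unit quaternion [w, x, y, z].
In Python, from cell import bot gives the robot as it stands. The module is installed in compiled form; this text tells all that it offers.
- The arm moves only by the tool move_arm, never from a script. Its argument "targets" is a list of rows, each a list of 4 numbers: the shift along the tool's x, y, z in cm, then the turn about the tool's z in degrees. In form: [[dx, dy, dz, yaw], ...]. A call has 1 to 5 rows; each row shifts and turns the commanded pose from where the row before left it, along the tool's axes as they then stand; what a row does not reach is not made up. A row lasts 1/10 s, in which the tool goes at most 50 mm and 8.59 degrees, less where a joint would pass 70% of its speed; a pose out of reach is approached as far as the arm can. A call is refused whole if a number of a shift passes 5 or a number of a turn 8.59, either way. A call with a gripper value outside its range is refused whole. "jaw" is the opening, from 0 (shut) to 1 (fully open), set as the call begins (left out, the last holds). The fingers move at their own pace and stop on an object; the grip force is fixed at half the most. Time passes only in rows, so rows that do not move let the fingers close. It gives the time, the measured TCP pose, the force, the opening and the grip force at its end, in the units of the state.
- bot.read_state(): the state, without advancing time (a new reading comes with each control period).
- bot.read_camera(name): name is "scene" or "top"; returns the picture (384x512x3 uint8, red, green, blue); there is no depth.
- bot.calibration(name): a dict with "fov_y" (degrees; the focal length in pixels is half the picture's height over the tangent of half this angle, whatever the lens; pixels are square), "cx", "cy" (the principal point, pixels), "distortion" ([k1, k2, p1, p2, k3] as OpenCV has them; the pictures are not rectified), "R" (3x3) and "t" (3): a world point X has camera coordinates R X + t. Camera axes: x right, y down, z forward; pixel columns grow to the right and rows downward; lengths in m; the calibration is good to about 2 mm. A picture is of the moment at which its call begins. calibration takes no time and is no camera call.
- bot.sign_off(): hands the job in; it is judged then, once.
Trained networks look in the newest picture that a camera, given by its name, has taken for a name from the list of things; names that differ only in an ending like _2 or _b are one class to them, and where a whole thing is asked for, a point or a joint stands for the part that bears it (a point fixed in the world has none). Each returns a list of dicts, best first, with "conf" (0 to 1); they miss things now and then, are a little off and sometimes report something else, mostly with a low value. They report only what shows in the picture. A call takes as long as a camera call. They do not tell look-alikes from the thing itself.
- bot.search_frame(name, camera): "extent" ([left, top, right, bottom] in pixels, round what is visible of it).
The state is a dict: "time": time; "joint_positions": joint angles; "joint_vel": joint speeds; "tau": joint torques, N m; "tool_pos": TCP position; "eef_rot": TCP orientation; "ft_force": force on the tool from outside, world axes, zero at the start; "ft_torque": the same for the moment, N m; "grip_width": opening from 0.0 (shut) to 1.0 (fully open); "grip_force": force on a finger pad.
Only numpy, scipy, OpenCV 4.12 (cv2) and the standard library are available. Lean on these libraries where they do the work, as an engineer would, in place of code of your own. Each camera call takes 0.05 s, during which the arm holds its last target. There are 200 camera calls.

## Working session

There is one attempt and no reset: what is moved stays moved. The work goes in short steps, Python scripts to look and compute and a tool call to move; the robot and the scene stay as the last step left them, time stands still between calls to the robot, and variables do not carry over. Pictures are saved under pics/ and viewed, at most 10 in all, crops included, and the job is handed in when it is done.

Besides the shell and the picture viewer there is one more tool, called after "Emit:" as name([rows], argument=value, ...), one row to a line, values as JSON. move_arm: Moves the arm, as the interface text tells. Its arguments: {"type":"object","properties":{"targets":{"type":"array"},"jaw":{"type":"number"}},"required":["targets"]}

```bash
mkdir -p pics; cat > h.py <<'E'
import numpy as np, cv2
from cell import bot
def K(n):
    c=bot.calibration(n); f=192/np.tan(np.radians(c['fov_y'])/2)
    return np.array([[f,0,c['cx']],[0,f,c['cy']],[0,0,1]]),np.array(c['distortion'],float),np.array(c['R']),np.array(c['t'])
def ray(n,uv,z):
    k,d,R,t=K(n); p=cv2.undistortPoints(np.array([[uv]],float),k,d)[0,0]
    o=-R.T@t; v=R.T@np.array([p[0],p[1],1]); return o+v*(z-o[2])/v[2]
def proj(n,X):
    k,d,R,t=K(n); return cv2.projectPoints(np.atleast_2d(np.array(X,float)),cv2.Rodrigues(R)[0],t,k,d)[0][:,0]
def save(n,f,crop=None,s=1):
    im=bot.read_camera(n)[:,:,::-1].copy()
    cv2.imwrite('pics/raw_'+f,im)
    if crop: a,b,c,d=crop; im=im[b:d,a:c]
    cv2.imwrite('pics/'+f,cv2.resize(im,None,fx=s,fy=s,interpolation=cv2.INTER_CUBIC))
E
python3 - <<'E'
from h import *
for n in('scene','top'):
    save(n,n+'0.png',None,1.5); k,d,R,t=K(n); print(n,-R.T@t,R[2],k[0,0])
    for o in('funnel','stand','bottle','bottle_mouth','holder','jar','cap'):
        print(o,[(np.round(r['extent']).tolist(),round(r['conf'],2)) for r in bot.search_frame(o,n)][:3])
print(bot.read_state())
E
```

```text
scene [ 1.19652555 -0.09900076  1.07832465] [-0.54004614  0.07617328 -0.83818124] 388.2258365920249
funnel [([241.0, 195.0, 258.0, 219.0], 0.79), ([276.0, 194.0, 309.0, 231.0], 0.68)]
stand [([235.0, 216.0, 268.0, 239.0], 0.67)]
bottle [([164.0, 168.0, 188.0, 209.0], 0.62), ([322.0, 160.0, 356.0, 193.0], 0.59)]
bottle_mouth [([165.0, 170.0, 189.0, 209.0], 0.85)]
holder [([317.0, 177.0, 356.0, 207.0], 0.74), ([319.0, 221.0, 356.0, 263.0], 0.69)]
jar [([321.0, 158.0, 355.0, 196.0], 0.81), ([334.0, 154.0, 354.0, 178.0], 0.32)]
cap [([331.0, 151.0, 354.0, 176.0], 0.85), ([319.0, 147.0, 333.0, 162.0], 0.8)]
top [ 0.36352137 -0.00820669  1.37964464] [ 0.15543952  0.00667372 -0.98782287] 355.3282655303036
funnel [([219.0, 152.0, 241.0, 176.0], 0.67), ([258.0, 164.0, 269.0, 179.0], 0.53)]
stand [([253.0, 168.0, 275.0, 192.0], 0.79)]
bottle [([305.0, 196.0, 330.0, 217.0], 0.79)]
bottle_mouth [([307.0, 197.0, 331.0, 216.0], 0.55)]
holder [([189.0, 201.0, 206.0, 219.0], 0.68)]
jar [([167.0, 185.0, 200.0, 217.0], 0.67)]
cap [([185.0, 199.0, 205.0, 224.0], 0.56), ([178.0, 233.0, 194.0, 249.0], 0.45)]
{'time': 0.8, 'joint_positions': array([-1.31428089e+00,  1.80742252e-01,  1.60698191e+00, -2.19044104e-05,
        1.35380146e+00, -2.06284705e-01]), 'joint_vel': array([ 0.0004689 ,  0.00141671, -0.00112192,  0.00079832, -0.00112873,
        0.00199513]), 'tau': array([-4.14225087e-04, -4.44796050e+01, -3.51669037e+01, -3.72886043e-04,
        5.52239726e-04,  5.29169881e-07]), 'tool_pos': array([ 0.25673588, -0.51453033,  0.23132972]), 'eef_rot': array([ 3.37743730e-05,  9.73345715e-01,  2.29342797e-01, -9.85038239e-06]), 'ft_force': array([ 0.80516715, -1.01268427,  0.01274357]), 'ft_torque': array([0.01740645, 0.04842056, 0.00404078]), 'grip_force': 0.0, 'grip_width': 0.9968568130277409}
```

View pics/scene0.png

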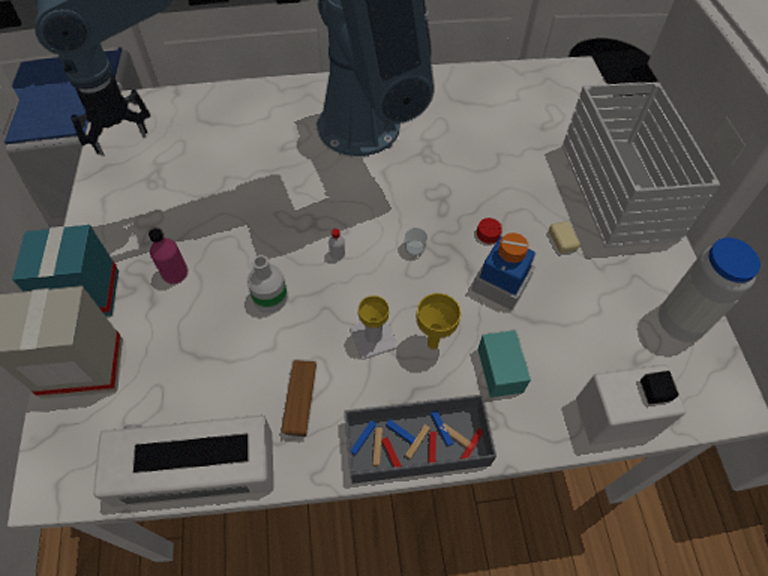

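View pics/top0.png

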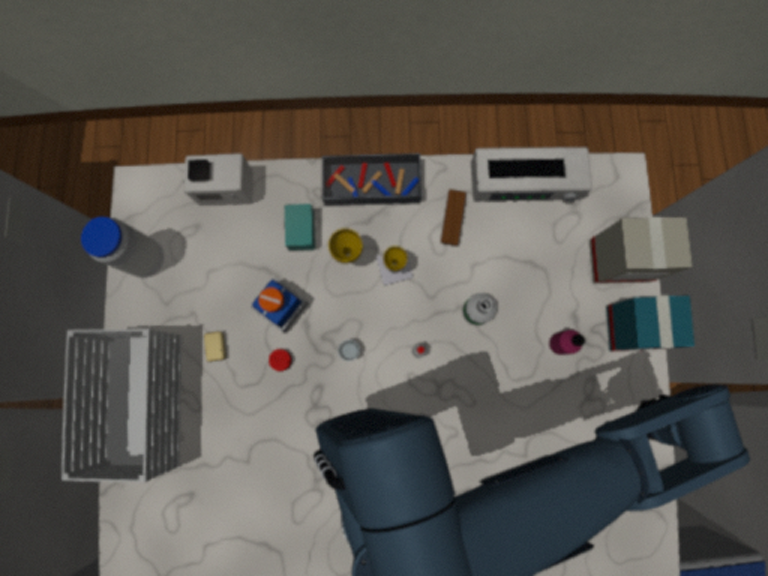

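The scene view shows the small yellow funnel on its stand at about (249,208) px, the bottle at (177,190) and the orange cap at (342,163). The red cap and the larger funnel are the look-alikes. Next I'll zoom in on these.

```bash
python3 - <<'E'
from h import *
a=cv2.imread('pics/raw_scene0.png');b=cv2.imread('pics/raw_top0.png')
def c(im,u,v,r=22): return cv2.resize(im[v-r:v+r,u-r:u+r],(264,264),interpolation=cv2.INTER_CUBIC)
m=np.vstack([np.hstack([c(a,249,213),c(a,177,187),c(a,340,170)]),np.hstack([c(b,264,174),c(b,320,205),c(b,184,203)])])
cv2.imwrite('pics/m.png',m)
for n,im,roi in(('scene',a,[(325,150,360,180),(232,192,262,222)]),('top',b,[(170,188,195,212),(252,160,275,184)])):
    hsv=cv2.cvtColor(im,cv2.COLOR_BGR2HSV)
    for (x0,y0,x1,y1),lo,hi,z in zip(roi,[(3,150,90),(22,110,50)],[(18,255,255),(34,255,255)],[.15,.12]):
        mk=cv2.inRange(hsv[y0:y1,x0:x1],lo,hi); ys,xs=np.nonzero(mk); 
        u=np.array([(xs.min()+xs.max())/2+x0,(ys.min()+ys.max())/2+y0]); print(n,len(xs),xs.min()+x0,xs.max()+x0,ys.min()+y0,ys.max()+y0,'mean',xs.mean()+x0,ys.mean()+y0,ray(n,u,z))
    
E
```

```text
scene 183 333 351 155 173 mean 342.3879781420765 162.85792349726776 [0.54745782 0.25850138 0.15      ]
scene 347 239 258 197 217 mean 248.64265129682997 207.0893371757925 [ 0.64376417 -0.03495739  0.12      ]
top 148 173 187 192 207 mean 180.21621621621622 199.1891891891892 [0.53647964 0.2610696  0.15      ]
top 204 256 271 164 180 mean 263.26960784313724 171.93627450980392 [ 0.63408822 -0.03539459  0.12      ]
```

View pics/m.png

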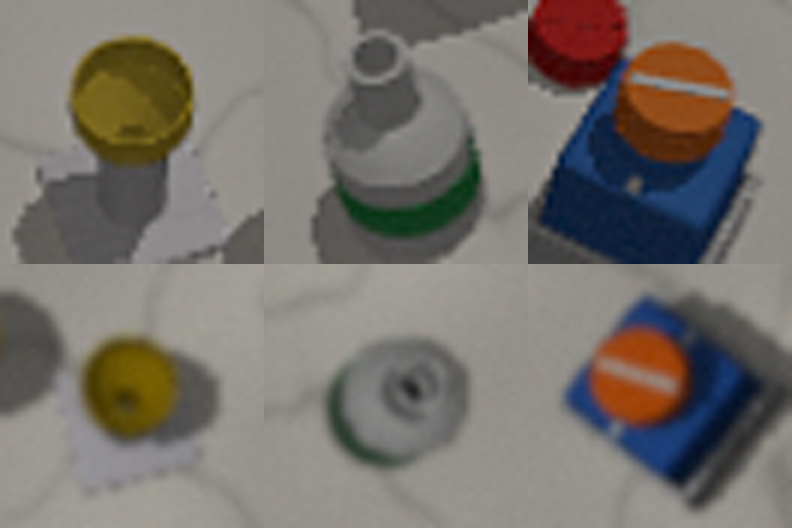

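Top row is the scene camera and bottom row the top camera. The crops show the funnel bowl, the bottle mouth (scene about (173.8,174.6), top about (321.8,203.6)), and the cap bar with the jar's two marks. I'll fit positions to these.

```bash
python3 - <<'E'
from h import *
from scipy.optimize import least_squares
th=np.linspace(0,2*np.pi,60)
def cyl(xy,r,zs): return np.vstack([np.c_[xy[0]+r*np.cos(th),xy[1]+r*np.sin(th),0*th+z] for z in zs])
def bb(n,xy,parts):
    p=np.vstack([proj(n,cyl(xy,r,[z])) for r,z in parts]); return np.r_[p.min(0),p.max(0)]
cap=[(.028,.122),(.028,.150)]; fun=[(.030,.096),(.030,.120),(.0105,.07)]
obs={'cap':(cap,{'scene':[333,155,351,173],'top':[173,192,187,207]}),'fun':([(.03,.096),(.03,.12)],{'scene':[239,197,258,217],'top':[256,164,271,180]})}
for k,(parts,o) in obs.items():
    for cams in(['scene'],['top'],['scene','top']):
        f=lambda xy:np.concatenate([bb(n,xy,parts)-(np.array(o[n])+[-.5,-.5,.5,.5]) for n in cams])
        s=least_squares(f,[.6,0]); print(k,cams,s.x.round(4),s.fun.round(1))
for n,uv in(('scene',(173.75,174.6)),('top',(321.8,203.6))): print('mouth',n,ray(n,uv,.14).round(4))
im={n:cv2.imread(f'pics/raw_{n}0.png') for n in('scene','top')}
# bottle band silhouette: body outline via green
for n,(x0,y0,x1,y1) in(('scene',(160,165,195,212)),('top',(300,190,335,222))):
    h=cv2.cvtColor(im[n],cv2.COLOR_BGR2HSV)[y0:y1,x0:x1]; ys,xs=np.nonzero(cv2.inRange(h,(45,80,20),(85,255,255))); print('green',n,xs.min()+x0,xs.max()+x0,ys.min()+y0,ys.max()+y0,bb(n,(.555,-.17),[(.038,.0)]).round(1))
un=lambda n,U,o,z: ray(n,((np.array(U)+.5)/6-.5+np.array(o)),z)
A=un('top',(87,164),(162,181),.106);B=un('top',(162,76),(162,181),.106);S=un('scene',(106,185),(318,148),.106)
print('marks',A,B,S,'yaw',np.arctan2(*(B-A)[1::-1]),(A+B)/2)
for n,p,q,o in(('scene',(102,77),(200,94),(318,148)),('top',(70,98),(147,121),(162,181))):
    a,b=un(n,p,o,.15),un(n,q,o,.15); print('bar',n,(a+b)/2,np.linalg.norm(b-a),np.arctan2(*(b-a)[1::-1]))
E
```

```text
cap ['scene'] [0.5374 0.2637] [-0.6 -0.7  0.6  0.6]
cap ['top'] [0.5382 0.2638] [-1.1 -0.3  1.1  0.3]
cap ['scene', 'top'] [0.5378 0.2637] [-0.5 -0.6  0.6  0.7 -1.1 -0.2  1.2  0.4]
fun ['scene'] [ 0.6366 -0.0341] [-0.5 -0.6  0.5  0.6]
fun ['top'] [ 0.6365 -0.0354] [-0.3 -0.2  0.3  0.2]
fun ['scene', 'top'] [ 0.6366 -0.0346] [-0.7 -0.6  0.3  0.6 -0.5 -0.2  0.   0.2]
mouth scene [ 0.5193 -0.2425  0.14  ]
mouth top [ 0.5114 -0.2372  0.14  ]
green scene 168 190 192 203 [191.7 196.3 215.4 216.8]Traceback (most recent call last):
  File "<stdin>", line 17, in <module>
    return umr_minimum(a, axis, None, out, keepdims, initial, where)
ValueError: zero-size array to reduction operation minimum which has no identity
```

```bash
cat > ov.py <<'E'
from h import *
th=np.linspace(0,2*np.pi,60)
def over(n,file,org,size,s,circs):
    im=cv2.imread(file); x,y=org; c=cv2.resize(im[y:y+size[1],x:x+size[0]],None,fx=s,fy=s,interpolation=cv2.INTER_CUBIC)
    c=cv2.convertScaleAbs(c,alpha=1.3)
    for (X,Y,z,r,col) in circs:
        p=proj(n,np.c_[X+r*np.cos(th),Y+r*np.sin(th),0*th+z])
        cv2.polylines(c,[np.round(((p-org)+.5)*s-.5).astype(int)],True,col,1,cv2.LINE_AA)
    return c
E
python3 - <<'E'
from ov import *
a=(.5154,-.24)
C=[(*a,.14,.016,(0,0,255)),(*a,.14,.012,(0,0,255)),(*a,0,.038,(255,0,0))]
m=np.hstack([over('scene','pics/raw_scene0.png',(160,165),(33,48),12,C),over('top','pics/raw_top0.png',(302,183),(33,48),12,C)])
cv2.imwrite('pics/m2.png',m)
un=lambda n,U,o,z: ray(n,((np.array(U)+.5)/6-.5+np.array(o)),z)
A=un('top',(87,164),(162,181),.106);B=un('top',(162,76),(162,181),.106);S=un('scene',(106,185),(318,148),.106)
print('marks',A,B,S,'yaw',np.arctan2(*(B-A)[1::-1]),(A+B)/2,np.linalg.norm(A-B))
for n,p,q,o in(('scene',(102,77),(200,94),(318,148)),('top',(70,98),(147,121),(162,181))):
    a,b=un(n,p,o,.15),un(n,q,o,.15); print('bar',n,(a+b)/2,np.linalg.norm(b-a),np.arctan2(*(b-a)[1::-1]))
E
```

```text
marks [0.5121545  0.28481172 0.106     ] [0.56494653 0.23930477 0.106     ] [0.56774645 0.24090665 0.106     ] yaw -0.7114218741672562 [0.53855052 0.26205825 0.106     ] 0.06969850671297698
bar scene [0.53979827 0.26280501 0.15      ] 0.04951277620705 1.2394405606041803
bar top [0.53888561 0.26232753 0.15      ] 0.0480434712545648 -1.8808929722928855
```

View pics/m2.png

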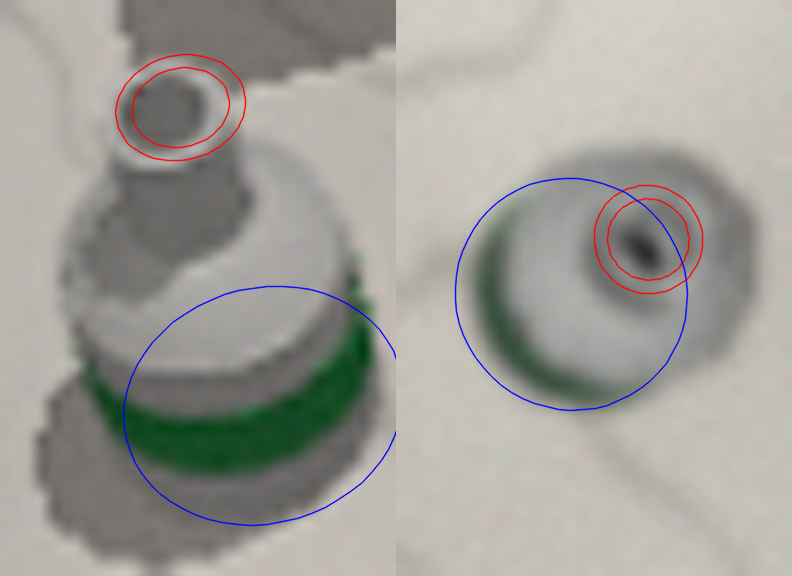

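The red overlay rings sit about 1 px right of the rim in the scene view. I'll refine this photometrically.

```bash
python3 - <<'E'
from ov import *
g={n:cv2.cvtColor(cv2.imread(f'pics/raw_{n}0.png'),cv2.COLOR_BGR2GRAY).astype(np.float32) for n in('scene','top')}
def ring(n,x,y,rs):
    P=np.vstack([np.c_[x+r*np.cos(th),y+r*np.sin(th),0*th+.14] for r in rs]); p=proj(n,P).astype(np.float32)
    return cv2.remap(g[n],p[None,:,0].copy(),p[None,:,1].copy(),cv2.INTER_CUBIC).mean()
xs=np.arange(.500,.5301,.001); ys=np.arange(-.255,-.2299,.001)
tot=0
for n in g:
    S=np.array([[ring(n,x,y,[.0135,.0145])-ring(n,x,y,[.002,.005,.008,.010]) for y in ys] for x in xs])
    i,j=np.unravel_index(S.argmax(),S.shape); print(n,xs[i],ys[j],S.max()); S=(S-S.min())/np.ptp(S); tot=tot+S
i,j=np.unravel_index(tot.argmax(),tot.shape); print('both',xs[i],ys[j])
for y in(-.238,-.242,-.246): print(y,proj('scene',[.515,y,.035])[0],'green u mid 178.7-179')
a=(.5175,-.2435)
C=[(*a,.14,.016,(0,0,255)),(*a,.14,.012,(0,0,255)),(*a,0,.038,(255,0,0)),(*a,.06,.038,(255,0,255))]
m=np.hstack([over('scene','pics/raw_scene0.png',(160,165),(33,48),12,C),over('top','pics/raw_top0.png',(302,183),(33,48),12,C)])
cv2.imwrite('pics/m3.png',m)
E
```

```text
scene 0.517 -0.245 50.388954Traceback (most recent call last):
  File "<stdin>", line 9, in <module>
  File "<stdin>", line 4, in ring
  File "h.py", line 10, in proj
    k,d,R,t=K(n); return cv2.projectPoints(np.atleast_2d(np.array(X,float)),cv2.Rodrigues(R)[0],t,k,d)[0][:,0]
            ~^^^
  File "h.py", line 4, in K
    c=bot.calibration(n); f=192/np.tan(np.radians(c['fov_y'])/2)
ValueError: time passes only in moves, steps and waits
```

```bash
sed -i 's/^def K/import functools\n@functools.lru_cache\ndef K/' h.py; python3 - <<'E'
from ov import *
g={n:cv2.cvtColor(cv2.imread(f'pics/raw_{n}0.png'),cv2.COLOR_BGR2GRAY).astype(np.float32) for n in('scene','top')}
def ring(n,x,y,rs):
    P=np.vstack([np.c_[x+r*np.cos(th),y+r*np.sin(th),0*th+.14] for r in rs]); p=proj(n,P).astype(np.float32)
    return cv2.remap(g[n],p[None,:,0].copy(),p[None,:,1].copy(),cv2.INTER_CUBIC).mean()
xs=np.arange(.500,.5301,.001); ys=np.arange(-.255,-.2299,.001)
tot=0
for n in g:
    S=np.array([[ring(n,x,y,[.0135,.0145])-ring(n,x,y,[.002,.005,.008,.010]) for y in ys] for x in xs])
    i,j=np.unravel_index(S.argmax(),S.shape); print(n,xs[i],ys[j],S.max()); S=(S-S.min())/np.ptp(S); tot=tot+S
i,j=np.unravel_index(tot.argmax(),tot.shape); print('both',xs[i],ys[j])
for y in(-.238,-.242,-.246): print(y,proj('scene',[.515,y,.035])[0],'green u mid 178.7-179')
a=(.5175,-.2435)
C=[(*a,.14,.016,(0,0,255)),(*a,.14,.012,(0,0,255)),(*a,0,.038,(255,0,0)),(*a,.06,.038,(255,0,255))]
m=np.hstack([over('scene','pics/raw_scene0.png',(160,165),(33,48),12,C),over('top','pics/raw_top0.png',(302,183),(33,48),12,C)])
cv2.imwrite('pics/m3.png',m)
E
```

```text
scene 0.517 -0.245 50.388954
top 0.515 -0.242 26.3106
both 0.516 -0.244
-0.238 [180.48424662 192.24283593] green u mid 178.7-179
-0.242 [179.23005502 192.36943596] green u mid 178.7-179
-0.246 [177.97575385 192.49605275] green u mid 178.7-179
```

View pics/m3.png

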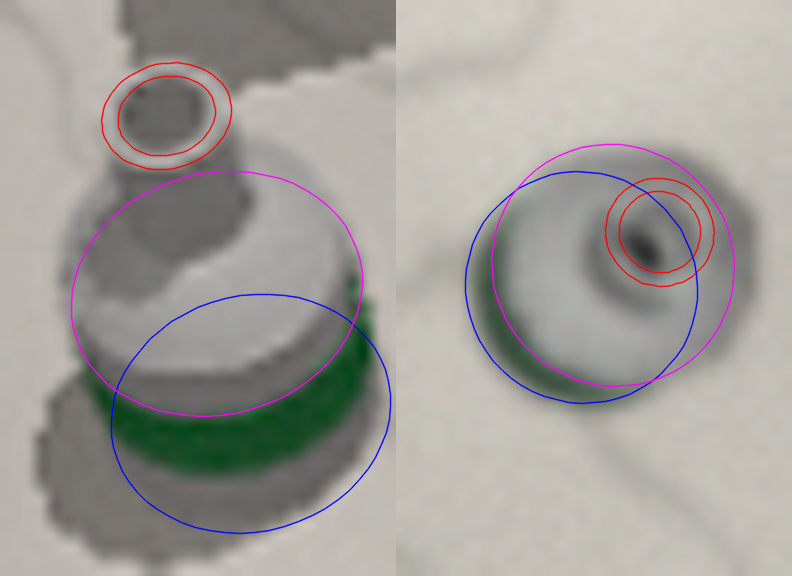

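Fits agree across both cameras:

| Item | x (m) | y (m) | Yaw (rad) |
|---|---|---|---|
| Funnel | 0.6366 | -0.0346 | – |
| Bottle mouth | 0.516 | -0.244 | – |
| Cap | 0.538 | 0.2635 | bar at about 1.25 |
| Jar | – | – | about -0.71 (equivalent to 2.43) |

Cap to jar is a turn of about 1.18 rad counterclockwise, which is inside the stated range. Next I'll plan the moves.

```bash
cat >> h.py <<'E'
def pose():
    s=bot.read_state(); w,x,y,z=s['eef_rot']; return np.array(s['tool_pos']),2*np.arctan2(y,x),s
def plan(target,phi,step=4.8,maxyaw=8.5,start=None,minrows=1):
    """rows [dx,dy,dz,yaw] rotating tool from current to target; tool down; phi=heading of tool x"""
    p,f,_=pose()
    if start is not None: p,f=start
    d=(np.array(target)-p)*100; dy=(phi-f+np.pi)%(2*np.pi)-np.pi
    n=max(minrows,int(np.ceil(max(np.linalg.norm(d)/step,abs(np.degrees(dy))/maxyaw))))
    rows=[];e=p*100;g=f
    for i in range(n):
        want=p*100+d*(i+1)/n; v=want-e
        r=[v[0]*np.cos(g)+v[1]*np.sin(g), v[0]*np.sin(g)-v[1]*np.cos(g), -v[2]]
        r=np.round(r,1 if i<n-1 else 2); yw=np.round(-np.degrees(f+dy*(i+1)/n-g),1)
        e=e+np.array([r[0]*np.cos(g)+r[1]*np.sin(g), r[0]*np.sin(g)-r[1]*np.cos(g), -r[2]]); g=g-np.radians(yw)
        rows.append(r.tolist()+[float(yw)])
    for k in range(0,n,5): print(rows[k:k+5])
    return (e/100,g)
E
python3 -c "
from h import *
plan((.6366,-.0346,.20),np.pi/2)"
```

```text
[[4.3, -2.0, 0.2, -4.9], [4.4, -1.6, 0.3, -4.9], [4.5, -1.3, 0.2, -4.8], [4.7, -0.8, 0.3, -4.9], [4.6, -0.5, 0.2, -4.9]]
[[4.7, -0.1, 0.2, -4.9], [4.7, 0.4, 0.3, -4.9], [4.7, 0.7, 0.2, -4.9], [4.6, 1.2, 0.3, -4.8], [4.4, 1.5, 0.2, -4.9]]
[[4.3, 1.9, 0.3, -4.9], [4.2, 2.2, 0.2, -4.9], [3.89, 2.63, 0.23, -4.9]]
```

Emit:
move_arm([
  [4.3,-2.0,0.2,-4.9],
  [4.4,-1.6,0.3,-4.9],
  [4.5,-1.3,0.2,-4.8],
  [4.7,-0.8,0.3,-4.9],
  [4.6,-0.5,0.2,-4.9],
], jaw=1)

```text
time: 1.3
tool_pos: [0.4035, -0.3286, 0.2193]
eef_rot: [0.0, 0.902, 0.431, 0.0]
ft_force: [1.3, -0.6, 0.2]
grip_width: 1.001
grip_force: 0.0
```

Emit:
move_arm([
  [4.7,-0.1,0.2,-4.9],
  [4.7,0.4,0.3,-4.9],
  [4.7,0.7,0.2,-4.9],
  [4.6,1.2,0.3,-4.8],
  [4.4,1.5,0.2,-4.9],
])

```text
time: 1.8
tool_pos: [0.5501, -0.1437, 0.2074]
eef_rot: [0.0, 0.791, 0.612, 0.0]
ft_force: [0.2, -0.7, -0.6]
grip_width: 1.001
grip_force: 0.0
```

Emit:
move_arm([
  [4.3,1.9,0.3,-4.9],
  [4.2,2.2,0.2,-4.9],
  [3.9,2.6,0.2,-4.9],
  [0,0,0,0],
  [0,0,0,0],
])

```text
time: 2.3
tool_pos: [0.6364, -0.0334, 0.1997]
eef_rot: [-0.0, 0.706, 0.708, -0.0]
ft_force: [-0.1, 0.1, 0.1]
grip_width: 0.995
grip_force: 0.0
```

```bash
python3 -c "
from h import *
p,f,s=pose(); print(p,f,s['time'],s['joint_positions'].round(3),s['ft_force'])
plan((.6366,-.0346,.086),np.pi/2,step=3.5)"
```

```text
[ 0.63639771 -0.03336948  0.1996889 ] 1.5729398500974272 2.3 [-0.238  0.345  1.47  -0.     1.328 -0.24 ] [-0.06511875  0.13100697  0.12213911]
[[-0.0, 0.0, 2.8, 0.0], [-0.1, 0.0, 2.9, 0.1], [0.0, 0.0, 2.8, -0.0], [-0.02, 0.02, 2.87, 0.0]]
```

Emit:
move_arm([
  [-0.1,0,2.8,0.1],
  [0,0,2.9,0],
  [0,0,2.8,0],
  [0,0,2.8,0],
  [0,0,0,0],
])

```text
time: 2.8
tool_pos: [0.6324, -0.0363, 0.083]
eef_rot: [-0.004, 0.709, 0.706, -0.002]
ft_force: [-0.8, -0.2, -0.4]
grip_width: 1.0
grip_force: 0.0
```

Emit:
move_arm([
  [0,0,0,0],
  [0,0,0,0],
  [0,0,0,0],
  [0,0,0,0],
  [0,0,0,0],
], jaw=0)

```text
time: 3.3
tool_pos: [0.6372, -0.0363, 0.0899]
eef_rot: [0.001, 0.708, 0.707, 0.0]
ft_force: [-3.5, -1.7, 6.2]
grip_width: 0.687
grip_force: 63.7
```

Emit:
move_arm([
  [0,0,0,0],
  [0,0,0,0],
  [0,0,0,0],
])

```text
time: 3.6
tool_pos: [0.6371, -0.0363, 0.0899]
eef_rot: [0.001, 0.708, 0.707, 0.0]
ft_force: [-4.7, -2.2, 6.9]
grip_width: 0.685
grip_force: 63.7
```

Emit:
move_arm([
  [0,0,-1.5,0],
  [0,0,-3,0],
  [0,0,-3.5,0],
  [0,0,-3.5,0],
  [0,0,-3,0],
])

```text
time: 4.1
tool_pos: [0.6372, -0.0354, 0.2365]
eef_rot: [0.002, 0.708, 0.707, 0.001]
ft_force: [-1.1, -0.4, -0.3]
grip_width: 0.684
grip_force: 64.3
```

```bash
python3 -c "
from h import *
p,f,s=pose(); print(p,f,s['time'],s['ft_force'],s['grip_width'])
plan((.516,-.2457,.24),np.pi/2,step=3.5)"
```

```text
[ 0.63722751 -0.03535975  0.23646324] 1.569507475183507 4.1 [-1.08200846 -0.42886172 -0.32431365] 0.6843542758929376
[[-3.0, -1.7, -0.1, -0.0], [-3.0, -1.8, -0.0, -0.0], [-3.0, -1.7, -0.1, -0.0], [-3.0, -1.7, -0.0, -0.0], [-3.0, -1.7, -0.1, -0.1]]
[[-3.0, -1.8, -0.0, 0.0], [-3.04, -1.71, -0.05, 0.0]]
```

Emit:
move_arm([
  [-3,-1.7,-0.1,0],
  [-3,-1.8,0,0],
  [-3,-1.7,-0.1,0],
  [-3,-1.7,0,0],
  [-3,-1.7,-0.1,0],
])

```text
time: 4.6
tool_pos: [0.5499, -0.1864, 0.2372]
eef_rot: [0.001, 0.707, 0.707, 0.001]
ft_force: [-0.5, -0.0, -0.1]
grip_width: 0.685
grip_force: 64.3
```

Emit:
move_arm([
  [-3,-1.8,0,0],
  [-3,-1.7,0,0],
  [0,0,0,0],
  [0,0,0,0],
  [0,0,0,0],
])

```text
time: 5.1
tool_pos: [0.5157, -0.2447, 0.2362]
eef_rot: [0.001, 0.707, 0.707, 0.0]
ft_force: [-1.3, -1.4, 0.1]
grip_width: 0.686
grip_force: 64.3
```

```bash
python3 - <<'E'
from ov import *
p,f,s=pose(); print(p,f,s['time'],s['ft_force'],s['grip_width'],s['eef_rot'])
for n in('scene','top'): save(n,n+'1.png')
t=p+[-.0005,.0017,-.07]
C=[(t[0],t[1],t[2],.008,(0,0,255)),(t[0],t[1],t[2]+.05,.0105,(0,0,255)),(t[0],t[1],t[2]+.1,.03,(255,0,255)),(t[0],t[1],t[2]+.076,.03,(255,0,255)),(.516,-.244,.14,.016,(255,0,0))]
m=np.hstack([over('scene','pics/raw_scene1.png',(158,130),(33,48),12,C),over('top','pics/raw_top1.png',(305,178),(33,48),12,C)])
cv2.imwrite('pics/m4.png',m)
E
```

```text
[ 0.51568023 -0.24466031  0.23621825] 1.5698812898181087 5.1 [-1.27884237 -1.41605645  0.07995614] 0.6855973366710924 [6.16613482e-04 7.07430032e-01 7.06783003e-01 3.95662480e-04]
```

View pics/m4.png

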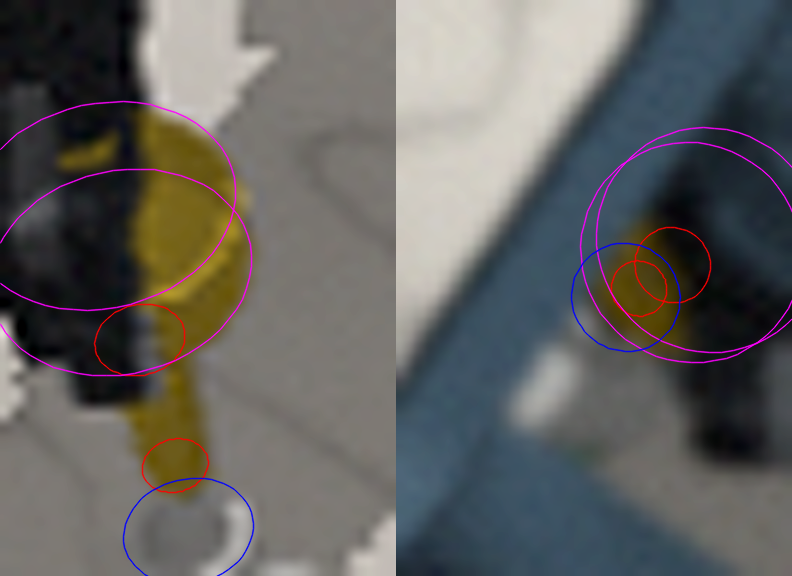

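The scene view shows the spout tip at about (172.6,169) px, directly over the bottle rim at about (173.5,174). The fit agrees to about 1 mm, so I'll lower it.

Emit:
move_arm([
  [-0.1,0.1,1.5,0],
  [0,0,1,0],
  [0,0,0.5,0],
  [0,0,0.5,0],
  [0,0,0,0],
])

```text
time: 5.7
tool_pos: [0.5156, -0.2459, 0.1991]
eef_rot: [-0.001, 0.708, 0.707, -0.0]
ft_force: [-0.8, -0.8, -0.6]
grip_width: 0.686
grip_force: 64.3
```

Emit:
move_arm([
  [0,0,0.4,0],
  [0,0,0.4,0],
  [0,0,0.4,0],
  [0,0,0.4,0],
  [0,0,0,0],
])

```text
time: 6.2
tool_pos: [0.5156, -0.246, 0.1835]
eef_rot: [-0.001, 0.708, 0.707, -0.0]
ft_force: [0.2, -0.1, -0.4]
grip_width: 0.685
grip_force: 64.3
```

Emit:
move_arm([
  [0,0,0.4,0],
  [0,0,0.4,0],
  [0,0,0.4,0],
  [0,0,0.4,0],
  [0,0,0,0],
])

```text
time: 6.7
tool_pos: [0.5156, -0.246, 0.1674]
eef_rot: [-0.001, 0.708, 0.707, -0.0]
ft_force: [0.3, -0.1, -0.7]
grip_width: 0.684
grip_force: 64.3
```

Emit:
move_arm([
  [0,0,0.3,0],
  [0,0,0.3,0],
  [0,0,0.2,0],
  [0,0,0,0],
])

```text
time: 7.1
tool_pos: [0.5159, -0.2462, 0.1599]
eef_rot: [-0.0, 0.708, 0.707, -0.0]
ft_force: [0.3, 0.3, -0.8]
grip_width: 0.686
grip_force: 64.3
```

Emit:
move_arm([
  [0,0,0.2,0],
  [0,0,0.2,0],
  [0,0,0,0],
])

```text
time: 7.4
tool_pos: [0.5165, -0.2471, 0.1578]
eef_rot: [0.001, 0.708, 0.707, -0.0]
ft_force: [-2.4, -0.4, 7.4]
grip_width: 0.687
grip_force: 65.2
```

Emit:
move_arm([
  [0,0,0.2,0],
  [0,0,0.2,0],
  [0,0,0,0],
])

```text
time: 7.7
tool_pos: [0.5183, -0.2483, 0.1577]
eef_rot: [0.004, 0.708, 0.707, 0.0]
ft_force: [-5.9, 1.8, 25.8]
grip_width: 0.685
grip_force: 67.0
```

Emit:
move_arm([
  [0,0,-0.3,0],
  [0,0,-0.2,0],
  [0,0,0,0],
])

```text
time: 8.0
tool_pos: [0.5162, -0.2468, 0.1579]
eef_rot: [0.001, 0.708, 0.707, -0.0]
ft_force: [-1.8, -1.5, 7.0]
grip_width: 0.687
grip_force: 64.4
```

Emit:
move_arm([
  [0,0,0,0],
  [0,0,0,0],
  [0,0,0,0],
  [0,0,0,0],
  [0,0,0,0],
], jaw=1)

```text
time: 8.5
tool_pos: [0.516, -0.2461, 0.157]
eef_rot: [-0.0, 0.708, 0.707, 0.0]
ft_force: [0.0, 0.4, -0.4]
grip_width: 0.999
grip_force: 0.0
```

Emit:
move_arm([
  [0,0,-1,0],
  [0,0,-3,0],
  [0,0,-4,0],
  [0,0,-4,0],
  [0,0,0,0],
])

```text
time: 9.0
tool_pos: [0.5188, -0.2482, 0.2853]
eef_rot: [0.006, 0.708, 0.707, 0.001]
ft_force: [0.9, -0.1, 0.3]
grip_width: 1.003
grip_force: 0.0
```

```bash
python3 - <<'E'
from h import *
p,f,s=pose(); print(p,f,s['time'],s['joint_positions'].round(2))
e=plan((.53,-.10,.28),np.pi/2)
plan((.538,.2635,.22),np.pi/2,start=e)
E
```

```text
[ 0.51878073 -0.24820467  0.2852687 ] 1.5695079421778064 9.0 [-0.65  0.13  1.55  0.    1.44 -0.65]
[[3.7, 0.3, 0.1, -0.0], [3.7, 0.3, 0.2, -0.0], [3.7, 0.2, 0.1, -0.1], [3.72, 0.31, 0.13, 0.0]]
[[4.5, 0.1, 0.7, 0.0], [4.6, 0.1, 0.8, 0.0], [4.5, 0.1, 0.7, 0.0], [4.6, 0.1, 0.8, 0.0], [4.5, 0.1, 0.7, 0.0]]
[[4.6, 0.1, 0.8, 0.0], [4.5, 0.1, 0.7, 0.0], [4.55, 0.12, 0.8, 0.0]]
```

Emit:
move_arm([
  [3.7,0.3,0.1,0],
  [3.7,0.3,0.2,0],
  [3.7,0.2,0.1,0],
  [3.7,0.3,0.1,0],
  [4.5,0.1,0.7,0],
])

```text
time: 9.5
tool_pos: [0.5288, -0.0526, 0.2663]
eef_rot: [0.001, 0.708, 0.706, 0.0]
ft_force: [0.2, -0.6, -0.4]
grip_width: 1.002
grip_force: 0.0
```

Emit:
move_arm([
  [4.6,0.1,0.8,0],
  [4.5,0.1,0.7,0],
  [4.6,0.1,0.8,0],
  [4.5,0.1,0.7,0],
  [4.6,0.1,0.8,0],
])

```text
time: 10.0
tool_pos: [0.5335, 0.1766, 0.2275]
eef_rot: [0.0, 0.708, 0.707, 0.0]
ft_force: [1.1, -0.7, -0.0]
grip_width: 1.001
grip_force: 0.0
```

```bash
python3 - <<'E'
from ov import *
p,f,s=pose(); print(p,f,s['time'])
for n in('scene','top'): save(n,n+'2.png')
a=(.516,-.2445); C=[(*a,.188,.03,(0,0,255)),(*a,.164,.03,(0,0,255)),(*a,0,.038,(255,0,0))]
j=(.5378,.2637); D=[(*j,.15,.028,(255,0,255))]
m=np.hstack([over('scene','pics/raw_scene2.png',(155,155),(40,55),6,C),over('top','pics/raw_top2.png',(302,175),(40,55),6,C),over('scene','pics/raw_scene0.png',(318,148),(50,55),6,D)])
cv2.imwrite('pics/m5.png',m)
plan((.538,.2635,.22),np.pi/2)
E
```

```text
[0.53345276 0.17655647 0.22747232] 1.569238356935862 10.0
[[4.2, 0.3, 0.3, 0.1], [4.17, 0.32, 0.32, 0.1]]
```

View pics/m5.png

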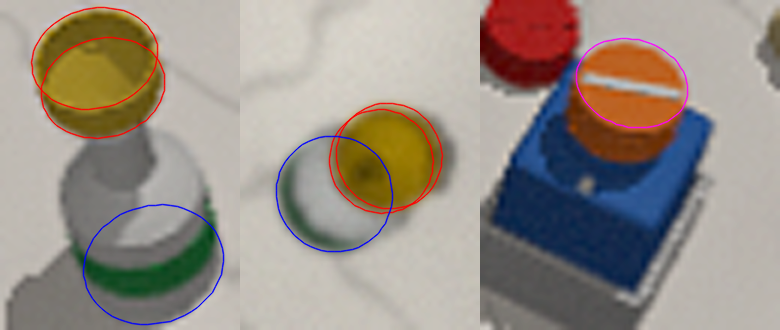

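The funnel sits home and upright on the bottle (scene about (172,167) px), matching the predicted collar outline. The cap overlay also matches, so I'll move to the cap.

Emit:
move_arm([
  [4.2,0.3,0.3,0],
  [4.2,0.3,0.3,0],
  [0,0,3,0],
  [0,0,2,0],
  [0,0,0,0],
])

```text
time: 10.6
tool_pos: [0.5375, 0.258, 0.168]
eef_rot: [-0.002, 0.708, 0.707, -0.003]
ft_force: [-0.7, -0.2, 0.3]
grip_width: 1.004
grip_force: 0.0
```

```bash
python3 - <<'E'
from h import *
p,f,s=pose(); print(p,f,s['ft_force'])
plan((.538,.2635,.117),np.pi/2,step=1.5)
E
```

```text
[0.53748152 0.25796071 0.16795018] 1.5696075007290315 [-0.72642789 -0.23185049  0.34370632]
[[0.1, 0.0, 1.3, -0.0], [0.2, 0.0, 1.2, -0.0], [0.1, 0.0, 1.3, -0.1], [0.15, 0.05, 1.3, 0.0]]
```

Emit:
move_arm([
  [0.1,0,1.3,0],
  [0.1,0,1.3,0],
  [0.1,0,1.3,0],
  [0,0,0.8,0],
  [0,0,0,0],
])

```text
time: 11.1
tool_pos: [0.5388, 0.2613, 0.1226]
eef_rot: [-0.001, 0.708, 0.707, -0.001]
ft_force: [-0.7, -0.2, 0.2]
grip_width: 1.004
grip_force: 0.0
```

Emit:
move_arm([
  [0,0,0,0],
  [0,0,0,0],
])

```text
time: 11.3
tool_pos: [0.5403, 0.2618, 0.125]
eef_rot: [0.0, 0.708, 0.707, 0.001]
ft_force: [0.1, -0.7, 0.5]
grip_width: 1.002
grip_force: 0.0
```

Emit:
move_arm([
  [0.1,-0.1,0.4,0],
  [0.1,-0.1,0.4,0],
  [0,0,0,0],
  [0,0,0,0],
])

```text
time: 11.7
tool_pos: [0.5376, 0.2637, 0.1161]
eef_rot: [-0.0, 0.708, 0.707, -0.0]
ft_force: [0.2, 0.1, 0.4]
grip_width: 1.0
grip_force: 0.0
```

Emit:
move_arm([
  [0,0,0,0],
  [0,0,0,0],
  [0,0,0,0],
  [0,0,0,0],
  [0,0,0,0],
], jaw=0)

```text
time: 12.2
tool_pos: [0.5386, 0.2637, 0.1168]
eef_rot: [0.001, 0.708, 0.707, 0.001]
ft_force: [3.3, -0.4, 0.6]
grip_width: 0.641
grip_force: 65.0
```

Emit:
move_arm([
  [0,0,0,0],
  [0,0,0,0],
  [0,0,0,0],
])

```text
time: 12.5
tool_pos: [0.5385, 0.2638, 0.1168]
eef_rot: [0.0, 0.708, 0.707, 0.001]
ft_force: [4.2, -0.3, 3.6]
grip_width: 0.643
grip_force: 65.3
```

```bash
python3 - <<'E'
from h import *
p,f,s=pose(); print(p,f,s['ft_force'],s['ft_torque'],s['joint_positions'].round(2))
E
```

```text
[0.53845359 0.26376465 0.11682862] 1.5692689540280038 [ 4.19826498 -0.32825522  3.55013387] [-0.0406306  -0.59627013  0.04029854] [ 0.26  0.36  1.64 -0.    1.15  0.26]
```

Emit:
move_arm([
  [0,0,0,-5],
  [0,0,0,-5],
  [0,0,0,-5],
  [0,0,0,-5],
  [0,0,0,0],
])

```text
time: 13.0
tool_pos: [0.5373, 0.2638, 0.1167]
eef_rot: [-0.0, 0.573, 0.819, -0.0]
ft_force: [-0.9, -0.5, 6.4]
grip_width: 0.644
grip_force: 65.7
```

```bash
python3 - <<'E'
from h import *
p,f,s=pose(); print(p,f,s['ft_force'],s['ft_torque'])
E
```

```text
[0.53728956 0.26380836 0.11672777] 1.920872964564101 [-0.91363613 -0.51297284  6.41194917] [-0.02264344 -0.03611885  0.20360783]
```

Emit:
move_arm([
  [0,0,0,-5],
  [0,0,0,-5],
  [0,0,0,-5],
  [0,0,0,-5],
  [0,0,0,0],
])

```text
time: 13.5
tool_pos: [0.5371, 0.2637, 0.1167]
eef_rot: [-0.001, 0.422, 0.907, -0.0]
ft_force: [-1.1, -0.6, 7.8]
grip_width: 0.643
grip_force: 65.8
```

Emit:
move_arm([
  [0,0,0,-5],
  [0,0,0,-5],
  [0,0,0,-5],
  [0,0,0,0],
])

```text
time: 13.9
tool_pos: [0.5371, 0.2637, 0.1169]
eef_rot: [-0.001, 0.3, 0.954, -0.0]
ft_force: [-1.5, -2.2, 7.8]
grip_width: 0.644
grip_force: 65.9
```

```bash
python3 - <<'E'
from ov import *
p,f,s=pose(); print(p,f,s['time'],s['ft_force'],s['ft_torque'])
for n in('scene','top'): save(n,n+'3.png')
m=np.hstack([over('scene','pics/raw_scene3.png',(315,140),(50,60),8,[]),over('top','pics/raw_top3.png',(155,175),(48,60),8,[])])
cv2.imwrite('pics/m6.png',m)
E
```

```text
[0.53710519 0.26370166 0.11687352] 2.53190599224774 13.9 [-1.49791437 -2.15960579  7.75453664] [-0.21134909  0.1712319   0.14528502]
```

View pics/m6.png

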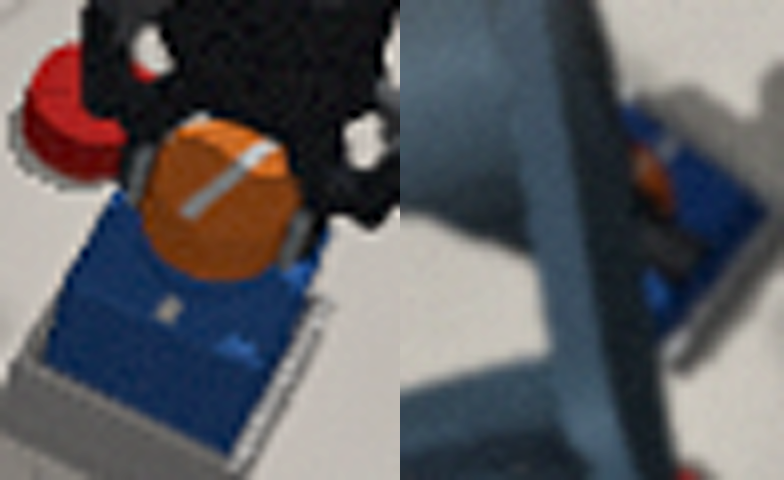

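```bash
python3 - <<'E'
from h import *
u=lambda U,z:ray('scene',((np.array(U)+.5)/8-.5+np.array((315,140))),z)
a,b=u((190,213),.15),u((272,148),.15); print('bar',(a+b)/2,np.linalg.norm(b-a),np.arctan2(*(b-a)[1::-1]))
a,b=u((240,460),.05),u((325,300),.05); print('holder',np.linalg.norm(b-a),np.arctan2(*(b-a)[1::-1]))
m=u((168,308),.106); print('mark',m,np.arctan2(*(m-[.5375,.2637,0])[1::-1]))
E
```

```text
bar [0.54101154 0.26479243 0.15      ] 0.04681271151880921 2.1636618894470394
holder 0.08866571297889723 2.4849861608958994
mark [0.56657782 0.24218315 0.106     ] -0.6370538302528433
```

The bar now points at 2.16–2.21 rad and the jar's axis is at about 2.43–2.50 rad, so the cap has followed the hand without slipping. About 16° remains.

Emit:
move_arm([
  [0,0,0,-5],
  [0,0,0,-5],
  [0,0,0,-4],
  [0,0,0,-2],
  [0,0,0,0],
])

```text
time: 14.5
tool_pos: [0.5378, 0.2639, 0.1182]
eef_rot: [0.0, 0.165, 0.986, 0.0]
ft_force: [-2.3, -2.2, 14.4]
grip_width: 0.644
grip_force: 66.6
```

Emit:
move_arm([
  [0,0,0,0],
  [0,0,0,0],
])

```text
time: 14.7
tool_pos: [0.5378, 0.2639, 0.1182]
eef_rot: [0.0, 0.166, 0.986, 0.0]
ft_force: [-3.0, -2.1, 13.2]
grip_width: 0.642
grip_force: 66.6
```

```bash
python3 - <<'E'
from h import *
p,f,s=pose(); print(p,f,s['ft_force'],s['ft_torque'])
E
```

```text
[0.53776903 0.26388425 0.11821708] 2.80883598516128 [-2.97391564 -2.11024479 13.17519307] [-0.34397337  0.40799387 -0.00209811]
```

The cap rose 1.4 mm under the spring force, so it's free. I'll lift it straight up and watch for the jar's weight.

Emit:
move_arm([
  [0,0,-0.3,0],
  [0,0,-0.3,0],
  [0,0,0,0],
])

```text
time: 15.0
tool_pos: [0.5368, 0.2637, 0.1218]
eef_rot: [-0.001, 0.166, 0.986, -0.0]
ft_force: [1.3, 0.5, -0.6]
grip_width: 0.644
grip_force: 65.0
```

Emit:
move_arm([
  [0,0,-0.3,0],
  [0,0,-0.3,0],
  [0,0,0,0],
])

```text
time: 15.3
tool_pos: [0.5378, 0.2638, 0.1285]
eef_rot: [0.0, 0.166, 0.986, 0.0]
ft_force: [0.2, 0.1, -0.1]
grip_width: 0.644
grip_force: 65.0
```

No jar weight shows up at 11 mm of lift, so I'll continue to 25 mm above the mouth.

Emit:
move_arm([
  [0,0,-0.7,0],
  [0,0,-0.8,0],
  [0,0,-0.8,0],
  [0,0,-0.7,0],
  [0,0,-0.4,0],
])

```text
time: 15.8
tool_pos: [0.5383, 0.2639, 0.1637]
eef_rot: [0.001, 0.166, 0.986, 0.0]
ft_force: [-0.2, -0.1, -0.5]
grip_width: 0.641
grip_force: 65.0
```

Emit:
move_arm([
  [0,0,0,0],
  [0,0,0,0],
  [0,0,0,0],
  [0,0,0,0],
  [0,0,0,0],
])

```text
time: 16.3
tool_pos: [0.5376, 0.2637, 0.1619]
eef_rot: [-0.0, 0.166, 0.986, -0.0]
ft_force: [-0.5, 0.8, -1.0]
grip_width: 0.646
grip_force: 65.0
```

```bash
python3 - <<'E'
from ov import *
p,f,s=pose(); print(p,f,s['time'],s['ft_force'],s['eef_rot'],s['joint_vel'].round(3))
save('scene','scene4.png')
c=(p[0],p[1]); z=.122+p[2]-.1168
m=np.hstack([over('scene','pics/raw_scene4.png',(310,130),(55,70),8,[(*c,z,.028,(255,0,255)),(*c,.142,.024,(0,255,0))]),over('scene','pics/raw_scene4.png',(150,150),(43,70),8,[(.516,-.2445,.188,.03,(0,0,255))])])
cv2.imwrite('pics/m7.png',m)
E
```

```text
[0.5375609  0.2636521  0.16192739] 2.8085249943536574 16.3 [-0.52950163  0.8392159  -0.97615953] [-3.00578118e-04  1.65765126e-01  9.86165207e-01 -1.32130023e-04] [-0.    -0.001 -0.002 -0.001  0.    -0.001]
```

View pics/m7.png

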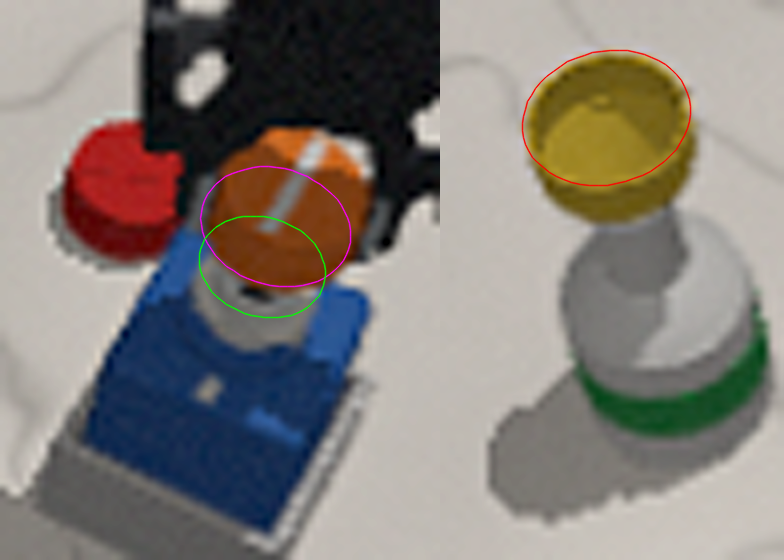

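The cap is clear of the jar's white neck at about (342,165) px and level, the jar is still seated in its holder, and the funnel is upright on the bottle. I'm handing it in.

```bash
python3 -c "
from cell import bot
print(bot.sign_off())"
```

```text
the job is handed in; nothing more can be done
None
```

The job is handed in at about 16 s of the 58 s limit: the funnel is fully home and upright in the bottle, and the orange cap is unscrewed and held level about 25 mm above the jar's mouth, with the jar still in its holder.

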